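# Turn the empty contact-tip case lid down on its sloping rest

### The arm

A 7-joint arm with a two-finger parallel gripper is mounted at the origin on the work surface. World frame = base frame: x ahead of the robot, y to its left, z up, the work surface at z = 0. Lengths are in m, angles in rad, forces in N, time in s.
With the tool pointing down it reaches from about 0.425 to 0.925 m from the base axis. Payload 6.8 kg.
Tool frame: the origin (TCP) lies at the very end of the fingers, on their centre line; the grasp point (between the pads) lies 19 mm behind it; z points along the fingers, y is the direction in which the jaws open and shut (so a half turn about z gives the same grasp; the last joint's range is limited). The gripper opens to 88 mm and grips with 3 to 60 N. Pads are 20 mm wide; open, the fingers measure 115 mm over their backs; the gripper's body (75 mm by 178 mm) begins 61 mm behind the grasp point.
Start: joints at [-1.339, 0.477, 0.022, 1.555, -0.011, 1.109, -0.083], TCP at [0.225, 0.636, 0.223] pointing down, gripper open.
Joint ranges: [-2.96, 2.96], [-0.34, 2.1], [-1.41, 1.46], [0.24, 2.44], [-1.37, 4.51], [0.17, 1.92], [-2.96, 2.96]. Speed limits (rad/s): [2.39, 2.39, 3.14, 3.14, 3.14, 3.14, 3.14].

### API

Orientations are given as a unit quaternion [w, x, y, z].
In Python, from cell import bot, claw, solver, grab_frame gives the robot as it stands. Calls block until the motion is done:
- bot.move_pose(position, orientation): joint-space move of the TCP to a pose.
- bot.move_straight(position, frame=None, velocity=0.15, contact_N=None): straight line of the TCP; frame=None keeps the orientation; velocity is the mean speed in m/s. With contact_N (N) it stops when the force on the tool has changed by that much, and returns True; else False.
- bot.movej(angles): joint-space move.
- claw.gripper_open() and claw.gripper_close(newtons=None): open the fingers fully, or close them until they stop; newtons is the grip in N (None keeps the last).
- bot.wait(seconds).
- solver.ik(position, orientation): joint angles nearest the present ones, or None.
- bot.get_obs(): the state.
- grab_frame(name): name is "side" or "top"; returns a dict with "color" (400x640x3 uint8, blue, green, red), "vertical_fov" (degrees; the focal length in pixels is half the picture's height over the tangent of half this angle, whatever the lens; pixels are square), "cx", "cy" (the principal point, pixels), "k1" (the pictures are not rectified: a ray, as slopes to the right and down, at radius r is drawn at 1 + k1 r^2 times it, then the intrinsics apply), "world_from_camera" (4x4, takes a point from camera to world coordinates). Camera axes: x right, y down, z forward; pixel columns grow to the right and rows downward; lengths in m; the calibration is good to about 2 mm. A picture is of the moment at which its call begins. There is no depth.
A pose or a line that the arm cannot do raises bot.MotionError and nothing moves.
- bot.finish_job(): hands the job in, once; it reports no verdict.
The state is a dict: "time_s": time; "qpos": joint angles; "joint_velocities": joint speeds; "effort": joint torques, N m; "position": TCP position; "eef_rot": TCP orientation; "ft_force": force on the tool from outside, world axes, zero at the start; "torque": the same for the moment, N m; "width": opening from 0.0 (shut) to 1.0 (fully open).
Only numpy, scipy, OpenCV 4.12 (cv2) and the standard library are available. Lean on these libraries where they do the work, as an engineer would, in place of code of your own. Each camera call takes 0.05 s, during which the arm holds its last target. There are 200 camera calls.

### The job

The larger of the two steel contact-tip cases is empty, and here a case lying lid down is the sign to refill it. Pinch its lid and base together, lift it clear of its sloping rest, turn it over and set it gently back on the same rest, in the middle and square against the lip, with the lid underneath and still fully on. Leave the smaller case alone.

Things in the scene. Friction and masses are not known exactly. Their poses are not given: they have to be found in the camera images.
- case_mid (a point): Centre of the larger closed case: grey steel box 106 x 82 x 34 mm with loose bare-steel lid over it (2 mm play, falls off if only the base is held); closed 116 long x 92 wide x 38 thick, 0.36 kg. x along the length, at first down the slope; y across; z out through the lid. It starts lid up on its rest; its upper 45 mm (-x end) overhangs: pinch it there across the 38 mm, gripper pointing down the slope.
- lid_mid (a point): Centre of the lid's flat 4 mm top plate. The lid is 116 x 92 mm with a skirt 14 mm deep round the base and three dark ribs on its outer face. Axes as for the case: z points out of the lid, away from the base. On the closed case it lies 17 mm from the case's centre along z.
- case_rest: Fixed rest under the larger case. Origin on the bench, x level, the way the slope runs down (away from the robot), z up. Two rails (40 mm gap) slope down at 60 degrees; their face passes 75 mm above the origin, point P; rails end 12 mm up the slope from P; a 10 mm lip stops the case 53 mm down it. Case centre: 19 mm off the face over P; turned over, 5 mm further up, lid against the lip.
- small_mid (a point): Centre of the smaller case, of the same make, 80 x 70 x 30 mm, lying lid up on a second, identical rest beside the first. Axes as for the larger case. Leave it alone.
Things that resemble listed ones, but are neither listed nor needed, are in the scene too. Leave any brown or purple look-alike of the part that bears lid_mid alone. What is shaped like the case_rest but turquoise is not meant.

How it is judged:
By the outcome, as a careful person would: the job done as asked, in the order asked, and still so for the second after the job is handed in, with the robot touching nothing.
It also fails if it takes over 51 s, if anything falls off the work surface, if the arm or the gripper's body presses on something with over 40 N, if the wrist force passes 120 N, or if a joint passes its speed limit or range.

## Working session

There is one attempt and no reset: what is moved stays moved. The work goes in short steps, each a Python script; the robot and the scene stay as the last script left them, time stands still between calls to the robot, and variables do not carry over. Pictures are saved under pics/ and viewed, about 8 in all and at most 12, crops included, and the job is handed in when it is done.

```bash
mkdir -p pics; ls; python3 - <<'E'
from cell import bot,grab_frame
import cv2,numpy as np
for n in("side","top"):
    f=grab_frame(n); cv2.imwrite(f"pics/{n}0.png",f["color"])
    print(n,f["vertical_fov"],f["cx"],f["cy"],f["k1"]);print(np.round(f["world_from_camera"],4).tolist())
o=bot.get_obs();print(o["time_s"],o["eef_rot"],o["position"])
a=cv2.imread("pics/side0.png");b=cv2.imread("pics/top0.png")
E
```

```text
pics
side 53.34994448487809 320.68224714984507 201.42651714733208 0.006216843447778067
[[-0.9101, -0.2498, 0.3306, 0.238], [-0.4138, 0.507, -0.7561, 0.5155], [0.0213, -0.8249, -0.5648, 0.5095], [0.0, 0.0, 0.0, 1.0]]
top 49.59281461621804 321.55249853886295 197.01155916261123 -0.01816109022368241
[[0.0226, -0.9958, 0.0888, 0.4163], [-0.9997, -0.0216, 0.0118, -0.0961], [-0.0098, -0.089, -0.996, 0.9394], [0.0, 0.0, 0.0, 1.0]]
0.1 [-7.63630353e-05  1.69080351e-01  9.85601959e-01 -7.80131835e-04] [0.22483497 0.63591005 0.22182133]
```

View pics/side0.png

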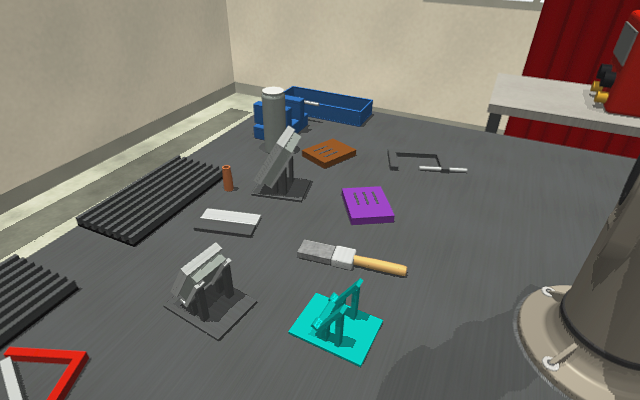

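View pics/top0.png

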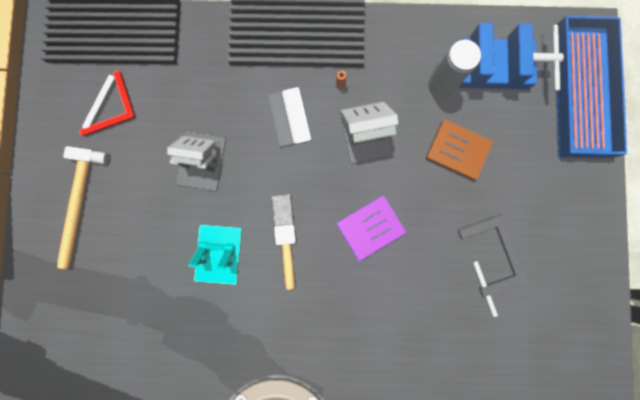

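Candidates for the case: grey ribbed box at top (370,120)/side (278,165) – larger; grey ribbed box at top (192,150)/side (205,272) – smaller; brown lid at top (460,150) and purple lid at top (371,227) – look-alikes; turquoise rest at top (217,254) – not meant. I choose the one at top (370,120). One close crop will check that choice and give the corners.

```bash
python3 - <<'E'
import cv2,numpy as np
t=cv2.imread("pics/top0.png")[92:172,330:410];s=cv2.imread("pics/side0.png")[120:210,240:330]
a=cv2.resize(t,(400,400),interpolation=cv2.INTER_CUBIC)
b=cv2.resize(s,(400,400),interpolation=cv2.INTER_CUBIC)
o=np.hstack([a,b])
for i in range(0,80,10):
    cv2.putText(o,str(330+i),(i*5,8),0,.3,(0,0,255));cv2.putText(o,str(92+i),(0,i*5),0,.3,(0,0,255))
    cv2.line(o,(i*5,0),(i*5,400),(0,0,120),1) if i%20==0 else 0
for i in range(0,90,10):
    k=400/90
    cv2.putText(o,str(240+i),(400+int(i*k),8),0,.3,(0,0,255));cv2.putText(o,str(120+i),(402,int(i*k)),0,.3,(0,0,255))
cv2.imwrite("pics/crop1.png",o)
E
```

```text
(no output)
```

View pics/crop1.png

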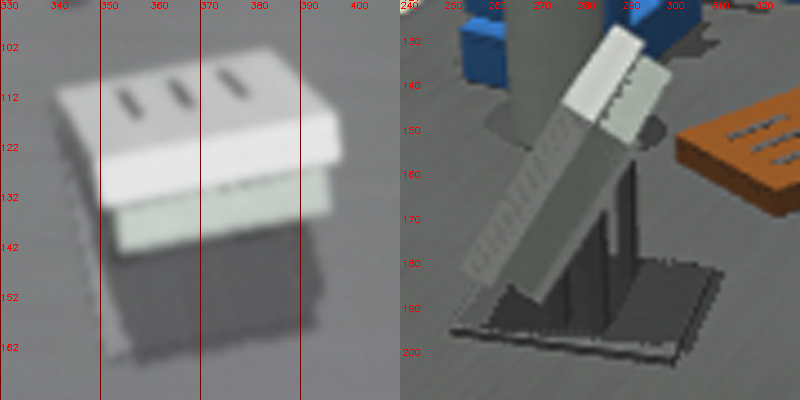

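The crop confirms it: grey ribbed lid, with the lid's upper end face at top (350–398, 114–133) and side (276–295, 126–148). It is clearly larger than the other grey case. Next I fit its pose.

```bash
cat > h.py <<'E'
import numpy as np,cv2
from scipy.spatial.transform import Rotation as R
from scipy.optimize import least_squares
from cell import bot,claw,solver,grab_frame
def proj(f,X):
    T=np.linalg.inv(f["world_from_camera"]);p=np.atleast_2d(X)@T[:3,:3].T+T[:3,3]
    s=p[:,:2]/p[:,2:];s=s*(1+f["k1"]*(s**2).sum(1,keepdims=True))
    F=200/np.tan(np.radians(f["vertical_fov"])/2)
    return s*F+[f["cx"],f["cy"]]
def caseR(yaw,flip=0,pitch=60):  # columns: slope-down, across, lid normal
    return R.from_euler('ZYX',[np.degrees(yaw),pitch,180*flip],degrees=True)
def toolq(Rc,s=1): # tool z = case x, tool y = s*case z
    x,z=Rc.as_matrix()[:,0],Rc.as_matrix()[:,2]; y=s*z
    q=R.from_matrix(np.c_[np.cross(y,x),y,x]).as_quat(); return q[[3,0,1,2]]
E
python3 - <<'E'
from h import *
top,side=grab_frame("top"),grab_frame("side")
lid=lambda sx,sy,z:(58*sx,46*sy,z)
base=lambda sx,sy,z:(53*sx,41*sy,z)
# +y is image left in top, near in side
T=[(lid(-1,1,19),350,123.6),(lid(-1,-1,19),397,114.4),(lid(1,1,19),341,110.4),(lid(1,-1,19),384.4,101.6),(lid(-1,1,1),351,133.4),(lid(-1,-1,1),398,124),(base(-1,1,-19),353.6,142.4),(base(-1,-1,-19),396,134)]
S=[(lid(-1,-1,19),288.4,125.6),(lid(-1,-1,1),295.1,129.4),(lid(-1,1,19),276.5,142.5),(lid(-1,1,1),284.5,148.1),(base(-1,-1,-19),301.2,136.9),(base(-1,1,-19),292.2,152.6)]
def res(p):
    M=caseR(p[3],0,p[4]).as_matrix();o=[]
    for f,L in((top,T),(side,S)):
        X=np.array([l[0] for l in L])/1e3@M.T+p[:3]
        o.append(proj(f,X)-(np.array([l[1:] for l in L])-.4))
    return np.vstack(o).ravel()
r=least_squares(res,[.6,-.2,.0845,0,60],x_scale=[.01,.01,.01,.1,5])
print(np.round(r.x,4),np.degrees(r.x[3]));print(np.round(r.fun.reshape(-1,2),1).tolist())
r2=least_squares(lambda p:res([p[0],p[1],.0845,p[2],60]),[.6,-.2,0]);print(np.round(r2.x,4),2*r2.cost)
x,y,yaw=r2.x;c=np.array([x,y,.0845])
for k,off in(("grasp",0),("up",.15)):
  for fl in(0,1):
    for s in(1,-1):
      Rc=caseR(yaw,fl);tcp=c+Rc.apply([-.018,0,0])+[0,0,off]
      q=solver.ik(tcp,toolq(Rc,s));print(k,fl,s,None if q is None else np.round(q,2))
E
```

```text
[ 0.6487 -0.1772  0.0815  0.2211 60.2103] 12.66547825448008
[[-0.7, 0.6], [0.2, 0.3], [0.3, -0.1], [-0.7, 0.3], [-0.2, -0.1], [0.2, -0.1], [0.9, -0.4], [0.1, -0.3], [0.2, -0.4], [0.3, 0.2], [0.2, 0.1], [-0.5, -0.7], [0.0, 0.1], [-0.5, 0.6]]
[ 0.648  -0.1763  0.219 ] 11.333128427325597
grasp 0 1 [ 0.29  0.46  0.02  2.05 -1.02  0.31  1.46]
grasp 0 -1 [ 1.03  0.65 -0.95  2.01  0.87  0.34  2.91]
grasp 1 1 [ 1.03  0.65 -0.95  2.01  0.87  0.34  2.91]
grasp 1 -1 [ 0.29  0.46  0.02  2.05 -1.02  0.31  1.46]
up 0 1 [-0.25  0.28  0.68  1.97 -0.81  0.65  1.17]
up 0 -1 [-0.63  0.54  1.29  1.99 -1.2   0.93 -1.66]
up 1 1 [-0.63  0.54  1.29  1.99 -1.2   0.93 -1.66]
up 1 -1 [-0.25  0.28  0.68  1.97 -0.81  0.65  1.17]
```

```bash
python3 - <<'E'
from h import *
c=np.array([.648,-.1763,.0845]);yaw=.219;Rc=caseR(yaw);d,a,n=Rc.as_matrix().T;q=toolq(Rc,1)
g=c-.018*d
try: bot.move_pose(g-.10*d+[0,0,.03],q)
except bot.MotionError as e: print(e);raise
print(bot.get_obs()["time_s"],np.round(bot.get_obs()["qpos"],2))
bot.move_straight(g-.06*d,velocity=.12)
hit=bot.move_straight(g,velocity=.08,contact_N=8)
o=bot.get_obs();print(hit,o["time_s"],o["position"]-g,o["ft_force"],np.round(o["qpos"],2))
if not hit:
    claw.gripper_close(50);o=bot.get_obs();print(o["width"]*88,o["time_s"],np.round(o["ft_force"],1),np.round((o["position"]-g)*1e3,1))
f=[cv2.resize(grab_frame("top")["color"][60:200,300:440],(400,400)),cv2.resize(grab_frame("side")["color"][60:220,210:370],(400,400))]
cv2.imwrite("pics/g1.png",np.hstack(f))
E
```

```text
3.35 [-0.02  0.23  0.43  2.08 -0.81  0.55  1.24]
False 4.9667 [ 1.34104193e-05 -3.32231158e-04  3.97559795e-04] [ 0.05100686 -0.55019442  0.43441553] [ 0.14  0.47  0.21  2.06 -1.18  0.37  1.59]
37.62997367745866 5.7917 [ 0.1 -0.   0.1] [0.2 0.  0.2]
```

View pics/g1.png

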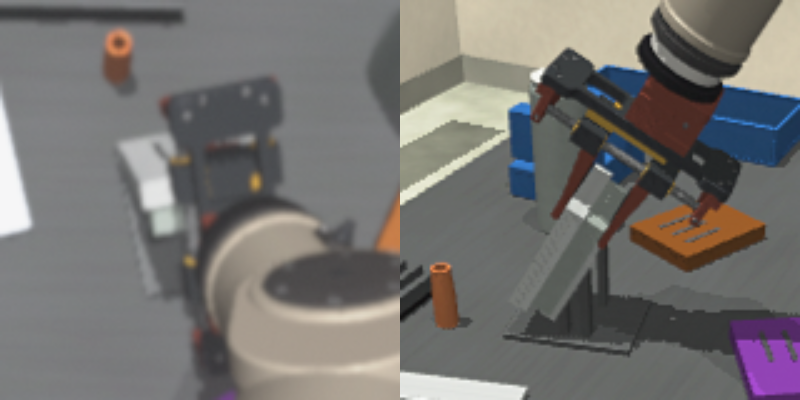

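The grasp is good: the pads close across the full 38 mm (side crop about (595,200)) and the wrist force is almost zero. Next I lift and turn with joint 7, then look.

```bash
python3 - <<'E'
from h import *
c=np.array([.648,-.1763,.0845]);yaw=.219;Rc=caseR(yaw);d,a,n=Rc.as_matrix().T
g=c-.018*d
bot.move_straight(g+.03*n,velocity=.06)
bot.move_straight(g+.03*n+[-.02,0,.12],velocity=.12)
o=bot.get_obs();j=np.array(o["qpos"]);print(o["time_s"],o["width"]*88,np.round(j,2),np.round(o["ft_force"],1))
for k in(1,2):
    j2=j.copy();j2[6]-=np.pi*k/2;bot.movej(j2)
o=bot.get_obs();print(o["time_s"],o["width"]*88,np.round(o["ft_force"],1),o["position"]-(g+.03*n+[-.02,0,.12]))
T,S=grab_frame("top")["color"],grab_frame("side")["color"]
cv2.imwrite("pics/t1.png",T);cv2.imwrite("pics/s1.png",S)
f=[cv2.resize(T[70:190,310:430],(400,400),interpolation=2),cv2.resize(S[60:220,210:370],(400,400),interpolation=2)]
cv2.imwrite("pics/g2.png",np.hstack(f))
E
```

```text
7.7083 37.816800267336404 [-0.12  0.29  0.49  1.98 -0.77  0.59  1.13] [-0.4  0.4 -3.2]
10.5083 37.43681471865368 [ 0.2 -0.1 -4.4] [-0.00047881  0.0003415  -0.00098611]
```

View pics/g2.png

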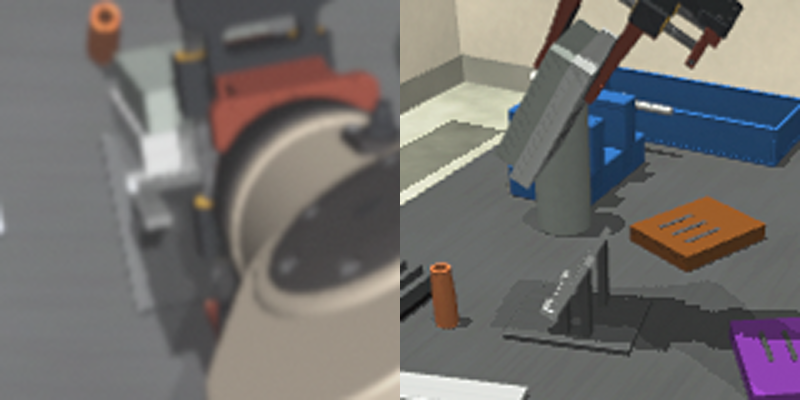

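The turn worked: the bare-steel base is now on top, the ribbed lid underneath, and the case is still closed (side crop about (560,100)). The empty rest is visible at (580,280). I'll overlay the predicted models on the held case and the rest before placing.

```bash
python3 - <<'E'
from h import *
F={n:grab_frame(n) for n in("top","side")}
yaw=.219;c=np.array([.648,-.1763,.0845]);Rc=caseR(yaw);Rf=caseR(yaw,1);d,a,n=Rc.as_matrix().T
cf=bot.get_obs()["position"]+.018*d
out=[]
def pts(L,Rm,o):return Rm.apply(np.array(L)/1e3)+o
segs=[]
def box(x,y,z0,z1,Rm,o,col):
    C=[(sx*x,sy*y,z) for z in(z0,z1) for sx,sy in((-1,-1),(1,-1),(1,1),(-1,1))]
    P=pts(C,Rm,o)
    for k in range(4):
        for i,j in((k,(k+1)%4),(4+k,4+(k+1)%4),(k,k+4)): segs.append((P[i],P[j],col))
box(58,46,1,19,Rf,cf,(0,0,255));box(53,41,-19,1,Rf,cf,(0,255,0))
for y in(-20,20):
    P=pts([(-12,y,-19),(53,y,-19)],Rc,c);segs.append((P[0],P[1],(0,255,255)))
P=pts([(53,-46,-19),(53,46,-19)],Rc,c);segs.append((P[0],P[1],(255,255,0)))
for name,(x0,y0,w) in(("side",(240,60,66)),("side",(245,150,66)),("top",(325,70,90))):
    f=F[name];k=400/w if name=="x" else 400/w
    im=cv2.resize(f["color"][y0:y0+w,x0:x0+w],(400,400),interpolation=2)
    for A,B,col in segs:
        p=(proj(f,np.array([A,B]))-[x0,y0]+.5)*k-.5
        cv2.line(im,*[tuple(int(round(v*16)) for v in r) for r in p],col,1,cv2.LINE_AA,4)
    out.append(im)
cv2.imwrite("pics/o1.png",cv2.resize(np.hstack(out[:2]),(800,400)))
cv2.imwrite("pics/o1t.png",out[2])
raw=F["side"]["color"][150:216,245:311];cv2.imwrite("pics/o2.png",np.hstack([out[2],cv2.resize(raw,(400,400),interpolation=2)]))
E
```

```text
(no output)
```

View pics/o1.png

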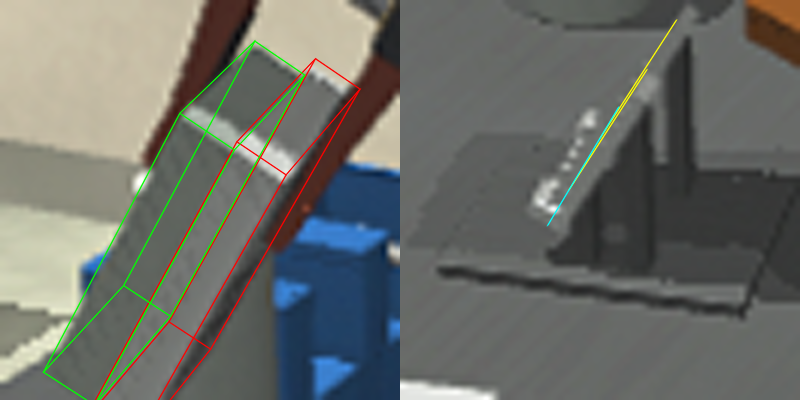

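View pics/o2.png

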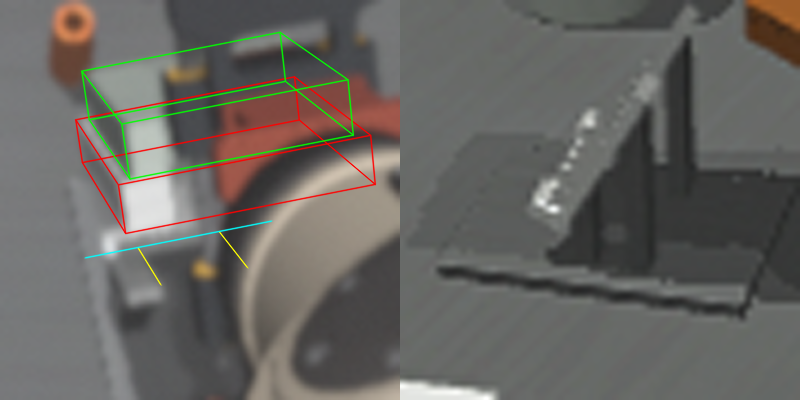

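The held-case overlay matches within about 1 px. Now I use the plate edges to check that the rest's lateral centre agrees with the case centre.

```bash
python3 - <<'E'
from h import *
F={n:grab_frame(n) for n in("top","side")}
yaw=.219;c=np.array([.648,-.1763,0]);M=caseR(yaw,0,0).as_matrix()
from scipy.optimize import fsolve
for n,u,v in(("side",301.9,201),("side",312.5,180.7),("side",251.4,194),("top",342.1,110.5),("top",355,161.5),("top",357,164.4),("top",393.6,157)):
    X=fsolve(lambda p:(proj(F[n],np.array([p[0],p[1],.006]))[0]-(np.array([u,v])-.4)),[.6,-.2])
    print(n,u,v,np.round(M.T@(np.r_[X,0]-c)*1e3,1)[:2])
E
```

```text
side 301.9 201 [-66.2  49.4]
side 312.5 180.7 [-69.8 -41.4]
side 251.4 194 [52.9 49.1]
top 342.1 110.5 [54.8 40.2]
top 355 161.5 [-62.2  35.4]
top 357 164.4 [-69.3  32.4]
top 393.6 157 [-69.  -49.2]
```

The plate edges are only readable to about 5 mm here (side centre about +4 mm, top about −2 to −6 mm). That brackets zero, so the case's own fit stays the reference. I place it by touch.

```bash
python3 - <<'E'
from h import *
c=np.array([.648,-.1763,.0845]);yaw=.219;Rc=caseR(yaw);d,a,n=Rc.as_matrix().T
q=toolq(Rc,-1);t0=c-.005*d-.018*d
def rep(k,h=None):
    o=bot.get_obs();e=o["position"]-t0;print(k,h,round(o["time_s"],2),"d,a,n mm",np.round([e@d*1e3,e@a*1e3,e@n*1e3],1),np.round(o["ft_force"],1),round(o["width"]*88,1))
bot.move_straight(t0-.007*d+.03*n,frame=q,velocity=.12);rep("hover")
bot.move_straight(t0-.007*d+.008*n,velocity=.06);rep("near")
h=bot.move_straight(t0-.007*d-.004*n,velocity=.015,contact_N=3);rep("face",h)
p=bot.get_obs()["position"]
h=bot.move_straight(p+.012*d,velocity=.012,contact_N=4);rep("lip",h)
T,S=grab_frame("top")["color"],grab_frame("side")["color"]
cv2.imwrite("pics/g3.png",np.hstack([cv2.resize(T[85:175,325:415],(400,400),interpolation=2),cv2.resize(S[115:215,235:335],(400,400),interpolation=2)]))
E
```

```text
hover None 11.88 d,a,n mm [-7.4 -0.4 30.6] [ 0.2  0.2 -3.2] 38.0
near None 12.39 d,a,n mm [-7.3 -0.2  8.5] [ 0.1  0.1 -4.1] 37.6
face True 12.97 d,a,n mm [-6.8  0.1  0.2] [2.8 0.1 0.8] 37.9
lip True 13.48 d,a,n mm [-2.   0.6  0.4] [-1.1 -0.3  3.4] 37.8
```

View pics/g3.png

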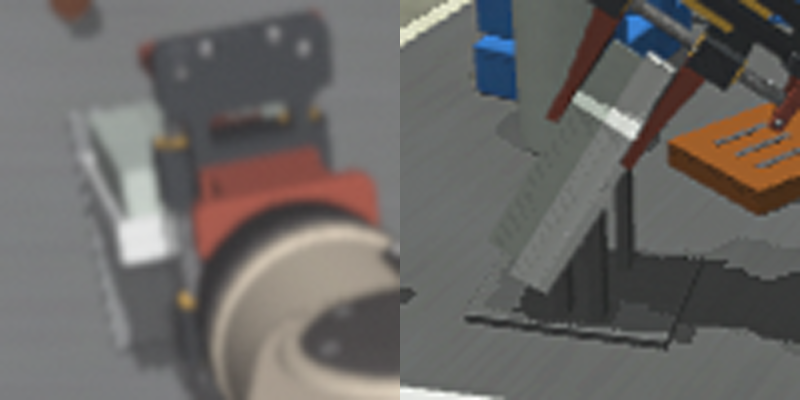

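The rail face was touched at n = 0.2 mm and the lip at d = −2 mm, as expected, and the case lies flat on the rails. I release, back out along the slope and check.

```bash
python3 - <<'E'
from h import *
c=np.array([.648,-.1763,.0845]);yaw=.219;Rc=caseR(yaw);Rf=caseR(yaw,1);d,a,n=Rc.as_matrix().T
claw.gripper_open();p=bot.get_obs()["position"]
bot.move_straight(p-.10*d,velocity=.08)
bot.move_pose(np.array([.45,.15,.35]),[0,1,0,0])
print(bot.get_obs()["time_s"])
F={k:grab_frame(k) for k in("top","side")}
ct=c-.005*d;out=[]
for k,(x0,y0,w) in(("top",(330,85,85)),("side",(240,120,85))):
    f=F[k];cv2.imwrite(f"pics/{k}_end.png",f["color"]);im=cv2.resize(f["color"][y0:y0+w,x0:x0+w],(400,400),interpolation=2)
    for X,Y,z0,z1,col in((58,46,1,19,(0,0,255)),(53,41,-19,1,(0,255,0))):
        P=Rf.apply([(sx*X/1e3,sy*Y/1e3,z/1e3) for z in(z0,z1) for sx,sy in((-1,-1),(1,-1),(1,1),(-1,1))])+ct
        for v in (proj(f,P)-[x0,y0]+.5)*400/w-.5: cv2.circle(im,tuple(int(round(t)) for t in v),3,col,1)
    out.append(im)
cv2.imwrite("pics/g4.png",np.hstack(out))
E
```

```text
17.3667
```

View pics/g4.png

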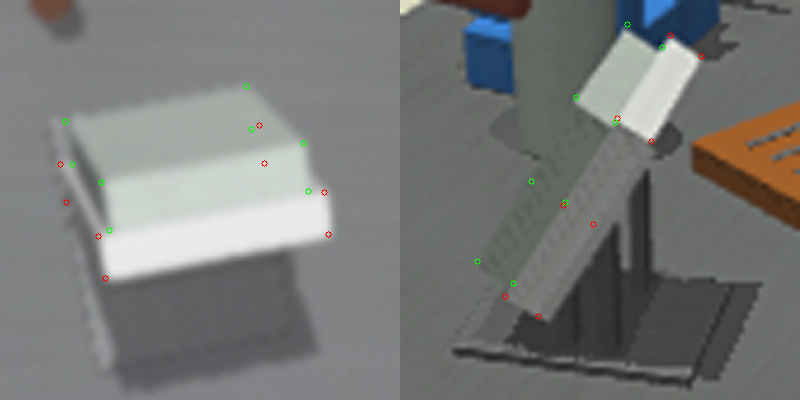

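The placed case's lid corners lie within about 1 px of the model (top (103,233) and (326,190), side (652,141) and (540,318)). It is lid down, closed and square. One last check: its centring relative to the rest's plate, on a contrast-stretched crop.

```bash
python3 - <<'E'
from h import *
F={k:grab_frame(k) for k in("top","side")}
c=np.array([.648,-.1763,0]);M=caseR(.219,0,0);out=[]
for k,(x0,y0,w) in(("top",(335,100,75)),("side",(245,150,75))):
    f=F[k];im=cv2.resize(f["color"][y0:y0+w,x0:x0+w],(400,400),interpolation=2)
    im=np.clip(255*(im/130.)**.7,0,255).astype(np.uint8)
    for z,col in((0,(0,0,255)),(.006,(0,255,255))):
        P=M.apply([(x/1e3,y/1e3,z) for x in np.arange(-70,61,10) for y in(-45,45)])+c
        for v in (proj(f,P)-[x0,y0]+.5)*400/w-.5: cv2.circle(im,tuple(int(round(t)) for t in v),1,col,-1)
    out.append(im)
cv2.imwrite("pics/g5.png",np.hstack(out))
E
```

```text
(no output)
```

View pics/g5.png

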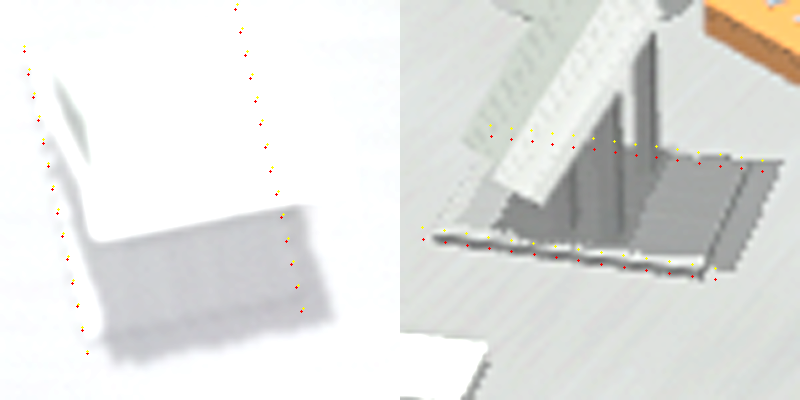

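```bash
python3 -c "
from cell import bot
bot.wait(.5);bot.finish_job();print(bot.get_obs()['time_s'])"
```

```text
the job is handed in; nothing more can be done
the job is handed in; nothing more can be done
```

I turned the larger case over and set it back on its own rest, lid underneath. I then handed the job in about 18 s into the 51 s allowed.

- **Handling:** I pinched the lid and base together across the overhanging end at 50 N, lifted the case off the slope and turned it half a turn about the slope direction. I lowered it until it touched the rails (at about 3 N), slid it to the lip (about 4 N), released it and backed the arm away. I did not touch the smaller case.
- **Final pose:** in both cameras the lid's corners are within about 1 px (2 mm) of where they should be. The case is closed, flat on the rails and square to the lip, and may sit about 1 mm to one side.
- **Centring on the rest:** my first reading of the rest's base plate disagreed between the two cameras by about 5–10 mm, because of shadows. On a contrast-stretched picture taken after placing, the plate edges I could make out matched the assumed rest position to about 1 px.
- **Lip contact:** the case met the lip about 2 mm earlier than expected. That fits the lid's play and my position error.

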